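# Zero the bench gauge and hold up the plain bush in the tongs

### The job

Get ready to gauge the next part: first turn the black reset knob on top of the blue bench gauge anticlockwise all the way back to its zero stop, then take the spring tongs by their black grips, close their tips on the plain bush (the straight one, not the flanged bush or the flat wide ring) and lift it about 15 cm, at least 10 cm, straight up over the middle of the bench, clear of everything. Only the tongs may touch the bush, never the gripper or arm itself, and the flanged bush and the wide ring must be left where they stand. Finish while still holding the bush up, still, in the tongs: do not put it down or let go.

Things in the scene. Friction and masses are not known exactly. Their poses are not given: they have to be found in the camera images.
- gauge: Bench gauge, fixed: a blue steel box 150 x 150 x 60 tall, origin at the centre of its underside on the bench, z up; a white dial plate 116 across lies on top with the black reset knob in the middle of it. Two steel buttons 22 across, 8 high, stand on the top at its far corners (x 60, y +-50), a brass stub 18 thick sticks 30 out of its -y side.
- knob_grip (a point): On the knob's vertical axis, 84.5 above the bench, the height to grip it. The grip is an upright black bar 42 long, 13 wide, 26 tall (69.5 to 95.5 above the bench) on a round skirt 42 across. This frame turns with the knob: x along the bar (pointer and white line point to -x), z up.
- reset_knob (a joint): Angle of the reset knob in rad: 0 at the zero stop (bar parallel to the gauge's x axis, pointer at the long scale line on the gauge's -x side), growing clockwise seen from above; anticlockwise lowers it. It starts between 0.6 and 1.3, turns with about 0.04 N m of friction and stays where it is left. The zero stop is solid.
- tongs: Steel spring tongs lying flat on the bench, 205 long, two arms in a V joined at a round steel pivot (26 across) at x = -95; origin on the bench midway between the two black grips, x axis forward along the tongs to the open tips, y to the left arm, z up. About 120 g, balanced near the grips. Pivot, arms and tips reach 24 above the bench, the grips 34.
- tongs_grip (a point): Midway between the black grips, 20 above the tongs' underside; axes as the tongs. Grips: upright plates 34 tall; the finger seat is 40 long (x) between 3 high ridges; outer width open 63 (up to 71 over the ridges). Squeezed along y both arms close alike against a spring: 6 N on each grip at first, 9 N at about 44 wide, when the tips meet the plain bush. The tips move 1.95 times as far as the grips.
- tongs_tip (a point): Point midway between the tips' shallow V-shaped pads, where the middle of a held part belongs: 90 ahead (x) of tongs_grip, 12 above the underside of the tongs; axes as the tongs. The tip pads are 24 tall from the bench up and about 30 long (x); fully open the gap between them is about 57 at its narrowest, 80 over their outer sides.
- bush: The plain bush to be held: a straight aluminium cylinder standing on end, 30 diameter, 28 tall, 30 to 55 g, dark bore on top, no flange; origin at the centre of its underside.
- bush_center (a point): Centre of the plain bush, 14 above its underside.
- flanged: Flanged aluminium bush, to be left alone: flange 42 diameter and 7 thick at the bottom, body 24 diameter, 35 tall in all; origin at the centre of its underside.
- wide_ring: Flat wide aluminium ring, to be left alone: 48 diameter, 14 tall; origin at the centre of its underside.
- bench_middle (a point): A fixed point on the bench top in the clear middle of the bench, straight ahead of the robot; the three turned parts stand within 200 of it. All equipment taller than 100 stands more than 300 away from it.
There are look-alikes about, which are no part of the job. What is shaped like the gauge but turquoise is not meant. Several things look just like the tongs: the one meant starts nearest to the robot's base.

How it is judged (in metres and radians):
On the way, in this order (a step that is already met when the one before it is completed fails the run):
1. the reset knob is back at its zero stop (value of joint reset_knob below 0.07 rad), for 0.2 s.
2. the plain bush is lifted off the bench in the tongs (height (world z) of bush above 0.04 m and contact force between bush and tongs above 0.5 N and contact force between the fingers and tongs above 2 N), for 0.2 s.
At the end, for the whole second after the job is handed in: Knob within 0.07 rad of zero; bush still (under 0.05 m/s), within 30 mm of the tip point, over 100 mm above the bench, within 300 mm of its middle; gripper holds the tongs; robot does not touch the bush; bush and tongs clear of the gauge; the two other parts within 30 mm of their start (value of joint reset_knob below 0.07 rad and height (world z) of bush above 0.1 m and distance between bush_center and tongs_tip below 0.03 m and contact force between bush and tongs above 0.5 N and contact force between the fingers and tongs above 2 N and linear speed of bush below 0.05 m/s and contact force between each of the arm, the fingers and bush below 0.1 N and horizontal distance between bush and bench_middle below 0.3 m and contact force between each of bush, tongs and gauge below 0.1 N and distance of each of flanged, wide_ring from where it was at the start of the episode below 0.03 m); the arm keeps its last pose, push and grip.
It fails at once if the gripper or arm touches the plain bush (contact force between any of the fingers, the arm and bush above 0.5 N).
It fails at once if the flanged bush or the wide ring is moved from its place (distance of any of flanged, wide_ring from where it was at the start of the episode above 0.03 m).
It also fails if it takes over 64 s, if anything falls off the work surface, if the arm or the gripper's body presses on something with over 40 N, if the wrist force passes 120 N, or if a joint passes its speed limit or range.

### The arm

A 6-joint arm with a two-finger parallel gripper is mounted at the origin on the work surface. World frame = base frame: x ahead of the robot, y to its left, z up, the work surface at z = 0. Lengths are in mm, angles in rad, forces in N, time in s.
With the tool pointing down it reaches from about 275 to 750 mm from the base axis. Payload 10.2 kg.
Tool frame: the origin (TCP) lies at the very end of the fingers, on their centre line; the grasp point (between the pads) lies 19 mm behind it (ctrl.hold_point_z is the distance from the TCP to the grasp point, in mm); z points along the fingers, y is the direction in which the jaws open and shut (so a half turn about z gives the same grasp; the last joint's range is limited). The gripper opens to 85 mm and grips with 20 to 120 N. Pads are 22 mm wide; open, the fingers measure 114 mm over their backs; the gripper's body (76 mm by 85 mm) begins 54 mm behind the grasp point. The pads swing forward as they close: fully open they stand 13 mm farther back than shut.
Start: joints at [1.056, 0.313, 1.498, -0, 1.331, -0.223], TCP at [151.043, 502.809, 231.294] pointing down, gripper open.
Joint ranges: [-2.94, 2.94], [-0.97, 2.17], [0.19, 2.56], [-1.23, 4.37], [0.02, 3.11], [-2.88, 2.88]. Speed limits (rad/s): [2.39, 2.39, 3.01, 3.14, 3.14, 3.14].

### API

Orientations are given as a unit quaternion [w, x, y, z].
In Python, from rig import readout, cams, workorder, spotter, ctrl gives the robot as it stands.
- The arm moves only by the tool step_arm, never from a script. Its argument "plan" is text: rows parted by semicolons, each of 5 numbers parted by spaces: the shift along the tool's x, y, z in cm, then the turn about the tool's z in degrees, then the opening in per cent of the stroke, from 0 (shut) to 100 (fully open). In form: x y z twist gripper; .... A call has 1 to 10 rows; each row is the pose to reach, as a shift and turn from the pose commanded when the call began, along the tool's axes at that moment; what a row does not reach only later rows make up. A row lasts 1/10 s, in which the tool goes at most 50 mm and 8.59 degrees, less where a joint would pass 70% of its speed; a pose out of reach is approached as far as the arm can. A call with a gripper value outside its range is refused whole. The fingers move at their own pace and stop on an object; "grip_force" is the grip in N (left out, the last holds). Time passes only in rows, so rows that repeat a pose let the fingers close. It gives the time, the measured TCP pose, the force and the opening at its end, in the units of the state.
- readout.sense(): the state, without advancing time (a new reading comes with each control period).
- cams.capture(name): name is "side" or "top" or "wrist"; returns (picture, depth): 480x640x3 uint8, red, green, blue; 480x640 float32, mm along the optical axis (not along the pixel's ray), 0 where there is no reading.
- cams.camera_info(name): a dict with "vfov" (degrees; the focal length in pixels is half the picture's height over the tangent of half this angle, whatever the lens; pixels are square), "cx", "cy" (the principal point, pixels), "rvec" (rotation vector, rad) and "tvec" (3), from world to camera coordinates, as OpenCV has them. Camera axes: x right, y down, z forward; pixel columns grow to the right and rows downward; lengths in mm; the calibration is good to about 2 mm. A picture is of the moment at which its call begins: read the wrist's pose just before it. camera_info takes no time and is no camera call; for the wrist camera it gives the pose at the moment of the call.
- workorder.finish_job(): hands the job in, once; it reports no verdict.
Trained networks look in the newest picture that a camera, given by its name, has taken for a name from the list of things; names that differ only in an ending like _2 or _b are one class to them, and where a whole thing is asked for, a point or a joint stands for the part that bears it (a point fixed in the world has none). Each returns a list of dicts, best first, with "conf" (0 to 1); they miss things now and then, are a little off and sometimes report something else, mostly with a low value. They report only what shows in the picture. A call takes as long as a camera call. They do not tell look-alikes from the thing itself.
- spotter.regions_of(camera, target): "pixels" (480x640 bool, what is visible of it) and "extent" ([centre column, centre row, width, height] in pixels, round what is visible of it).
The state is a dict: "time_s": time; "joints": joint angles; "dq": joint speeds; "tau": joint torques, N m; "eef_pos": TCP position; "ee_rot": TCP orientation; "force": force on the tool from outside, world axes, zero at the start; "wrist_torque": the same for the moment, N m; "grip_width": opening from 0.0 (shut) to 1.0 (fully open).
Only numpy, scipy, OpenCV 4.12 (cv2) and the standard library are available. Lean on these libraries where they do the work, as an engineer would, in place of code of your own. Each camera call takes 0.05 s, during which the arm holds its last target. There are 200 camera calls.

## Working session

There is one attempt and no reset: what is moved stays moved. The work goes in short steps, Python scripts to look and compute and a tool call to move; the robot and the scene stay as the last step left them, time stands still between calls to the robot, and variables do not carry over. Pictures are saved under pics/ and viewed, about 8 in all and at most 12, crops included, and the job is handed in when it is done.

Besides the shell and the picture viewer there is one more tool, called after "Emit:" by a JSON object that holds its "op" and its "data", one argument or row to a line. step_arm: Moves the arm, as the interface text tells. Its arguments: {"type":"object","properties":{"plan":{"type":"string"},"grip_force":{"type":"number"}},"required":["plan"]}

```bash
ls; mkdir -p pics; cat > h.py <<'E'
import numpy as np, cv2
from rig import readout, cams, workorder, spotter, ctrl
def cam(n):
    i=cams.camera_info(n); f=240/np.tan(np.radians(i['vfov'])/2)
    R=cv2.Rodrigues(np.array(i['rvec'],float))[0]; t=np.array(i['tvec'],float).ravel()
    return f,i['cx'],i['cy'],R,t
def cloud(n,d):
    f,cx,cy,R,t=cam(n); v,u=np.mgrid[:480,:640]
    P=np.stack([(u-cx)/f*d,(v-cy)/f*d,d],-1)
    return (P-t)@R   # world
def proj(n,p):
    f,cx,cy,R,t=cam(n); q=R@np.array(p,float)+t
    return q[0]/q[2]*f+cx,q[1]/q[2]*f+cy
E
python3 - <<'E'
from h import *
print(readout.sense()['ee_rot'],ctrl.hold_point_z,cams.camera_info('top'),cams.camera_info('side'))
for n in ['top','side']:
    p,d=cams.capture(n); cv2.imwrite(f'pics/{n}0.png',p[...,::-1]); np.savez(f'{n}0.npz',p=p,d=d)
    P=cloud(n,d)
    for t in ['gauge','knob_grip','tongs','bush','flanged','wide_ring']:
        for r in spotter.regions_of(n,t):
            m=r['pixels']&(d>0); print(n,t,round(r['conf'],2),np.round(r['extent']),np.round(np.median(P[m],0)) if m.any() else None)
E
```

```text
pics
[-2.28471432e-04  1.45378117e-01  9.89375977e-01 -5.72004816e-04] 18.700000000000003 {'vfov': 48.08539668958667, 'cx': 325.15851605202363, 'cy': 234.25520448174268, 'rvec': array([ 2.2286517 , -2.16766609,  0.07370362]), 'tvec': array([ -52.90869413,  465.27182184, 1160.24300309])} {'vfov': 43.89523017278944, 'cx': 317.17810688793185, 'cy': 238.5267394280943, 'rvec': array([ 2.11418371, -0.62504901,  0.29929341]), 'tvec': array([-426.61124992,  227.07714836, 1376.87520146])}
top gauge 0.8 [166. 206.  93.  72.] [514. 300.  62.]
top gauge 0.67 [309. 161.  24.  20.] [626.  -0.  16.]
top gauge 0.56 [134. 310. 102.  97.] [296. 350.  62.]
top knob_grip 0.88 [159. 208.  22.  20.] [510. 307.  78.]
top knob_grip 0.72 [128. 320.  18.  30.] [291. 357.  80.]
top knob_grip 0.51 [418. 237.  54.  98.] [ 451. -267.   23.]
top knob_grip 0.36 [261. 187.  13.  17.] [564. 100.  29.]
top tongs 0.71 [520. 256.  58.  94.] [ 437. -434.   22.]
top tongs 0.63 [417. 239.  53. 100.] [ 452. -268.   23.]
top flanged 0.51 [356. 176.  20.  16.] [ 590. -100.   11.]
top flanged 0.51 [420. 240.  54.  98.] [ 460. -266.   21.]
top wide_ring 0.96 [310. 160.  21.  23.] [626.  -0.  15.]
side gauge 0.89 [191. 215.  54.  52.] [282. 313.  61.]
side gauge 0.68 [266. 200.  66.  51.] [500. 270.  61.]
side knob_grip 0.76 [264. 192.  12.  15.] [508. 304.  82.]
side knob_grip 0.55 [186. 203.  17.  18.] [288. 355.  82.]
side tongs 0.73 [366. 320.  67.  64.] [ 453. -272.   20.]
side tongs 0.59 [396. 384.  70.  80.] [ 422. -431.   19.]
side flanged 0.66 [366. 264.  17.  16.] [ 588. -107.   17.]
side wide_ring 0.71 [354. 245.  12.  10.] [624.  -5.  16.]
```

View pics/top0.png

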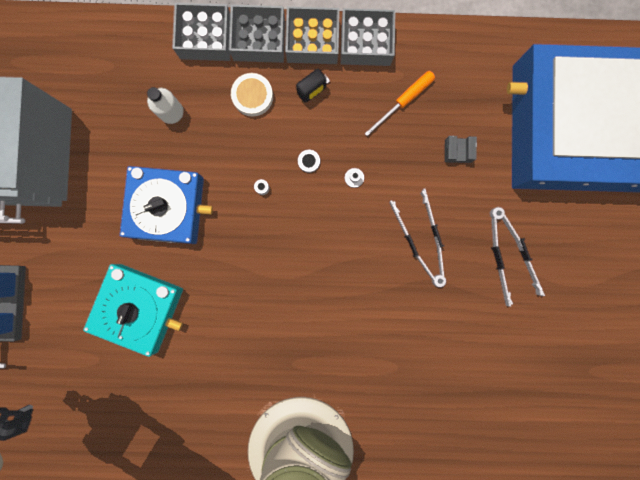

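View pics/side0.png

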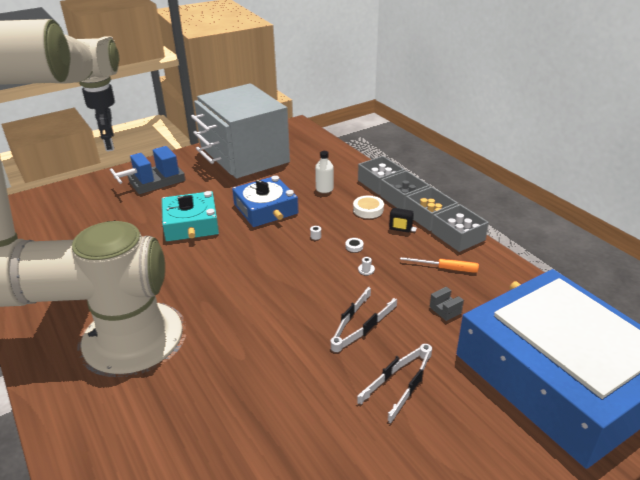

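The side and top views agree.
- **Gauge:** blue gauge at top (160,206); the turquoise one at (133,310) is a decoy.
- **Tongs:** candidates at top (417,240), about 525 mm from the base, and (520,256), about 616 mm. The left one is nearest the base, so it is the one meant.
- **Parts:** plain bush (261,187), ring (309,160), flanged (355,177).

Next I'll measure poses and take one confirming crop.

```bash
python3 - <<'E'
from h import *
z=np.load('top0.npz'); p,d=z['p'],z['d']; P=cloud('top',d); Z=P[...,2]
v,u=np.mgrid[:480,:640]
def box(a,b,c,e): return (u>=a)&(u<b)&(v>=c)&(v<e)&(d>0)
hsv=cv2.cvtColor(p,cv2.COLOR_RGB2HSV)
m=box(105,205,155,255)&(Z>52)&(Z<66)&(P[...,0]>0)
r=cv2.minAreaRect(P[m][:,:2].astype(np.float32)); print('gauge',r,np.median(Z[m]))
m=box(130,190,180,235)&(Z>84); q=P[m]; print('bar',m.sum(),q.mean(0),q[:,2].max(),cv2.minAreaRect(q[:,:2].astype(np.float32)))
c,V=np.linalg.eigh(np.cov(q[:,:2].T)); print(c,V[:,1])
for n,b in [('bush',(250,273,176,198)),('ring',(295,325,147,175)),('fl',(342,368,165,190))]:
    m=box(*b)&(Z>8); q=P[m]; print(n,m.sum(),q[:,:2].min(0),q[:,:2].max(0),q[:,2].max(),cv2.minEnclosingCircle(q[q[:,2]>q[:,2].max()-8][:,:2].astype(np.float32)))
m=box(385,455,182,292)&(Z>10); q=P[m]; print('tongs',m.sum(),np.median(q[:,2]))
g=m&(Z>27); print('grips',g.sum())
n,l=cv2.connectedComponents((g).astype(np.uint8))
for i in range(1,n):
    if (l==i).sum()>5: print((l==i).sum(),P[l==i].mean(0),cv2.minAreaRect(P[l==i][:,:2].astype(np.float32)))
for nm,b in [('pivot',(432,449,274,290)),('tipL',(388,400,198,214)),('tipR',(418,432,187,203))]:
    mm=box(*b)&(Z>12); print(nm,mm.sum(),P[mm].mean(0),cv2.minEnclosingCircle(P[mm][:,:2].astype(np.float32)))
a=cv2.resize(p[150:260,110:220],(400,400),interpolation=2); b=cv2.resize(p[180:295,375:490],(400,400),interpolation=2)
cv2.imwrite('pics/c1.png',np.hstack([a,b])[...,::-1])
E
```

```text
gauge ((516.9096069335938, 309.9198303222656), (151.3221893310547, 151.12942504882812), 86.18766021728516) 62.02131506363605
bar 162 [511.69833907 308.867789    95.34739578] 101.12349415683246 ((512.1578369140625, 309.5567932128906), (13.57698917388916, 42.839847564697266), 22.514442443847656)
[ 15.9981258  157.02268763] [-0.38505665  0.92289294]
bush 168 [550.53051273  79.61855473] [579.68766651 114.86207438] 38.05890774978407 ((564.8220825195312, 101.51001739501953), 14.634197235107422)
ring 372 [603.66865229 -25.98391985] [651.10927883  24.15387525] 21.467512890569473 ((627.251708984375, 0.4853775203227997), 23.848981857299805)
fl 199 [ 574.46926897 -120.0529918 ] [619.74439913 -82.41623386] 41.25932904885522 ((593.8001708984375, -101.11756896972656), 11.757226943969727)
tongs 735 24.496730067033972
grips 216
79 [ 468.42136117 -282.70046272   34.37327807] ((469.3361511230469, -283.45440673828125), (49.62595748901367, 8.953349113464355), 18.765560150146484)
72 [ 446.39963674 -228.60722795   34.79772246] ((447.154541015625, -227.9644775390625), (49.548912048339844, 7.839917182922363), 23.4104061126709)
26 [ 373.79703032 -290.56434551   28.93449298] ((374.2976379394531, -290.3910217285156), (17.78236198425293, 14.11938762664795), 78.71000671386719)
pivot 135 [ 373.86899731 -288.11283969   24.71981586] ((374.3661193847656, -286.1466369628906), 16.721696853637695)
tipL 51 [ 529.09195769 -188.62889886   23.09291716] ((529.5826416015625, -187.87899780273438), 14.579333305358887)
tipR 55 [ 555.60208446 -254.85877498   23.38278168] ((556.5786743164062, -256.7013244628906), 14.813112258911133)
```

View pics/c1.png

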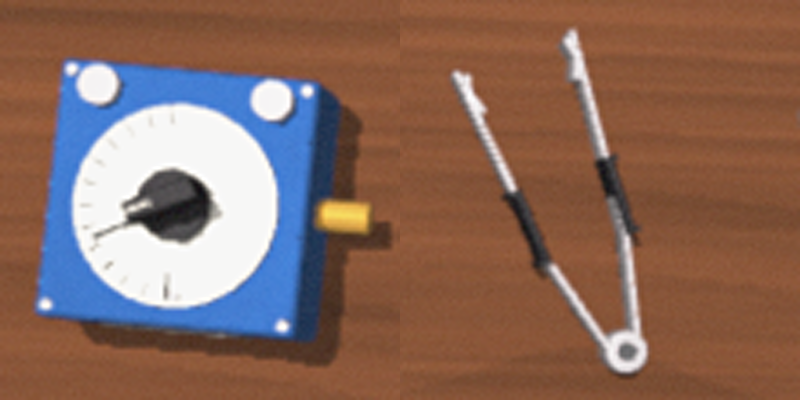

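The crop confirms both targets. On the left is the blue gauge with the pointer about 64° clockwise of the long zero line, and on the right are the tongs nearest the base, open at the top. Next I'll compute the move to above the knob.

```bash
cat >> h.py <<'E'
from scipy.spatial.transform import Rotation as Ro
def goto(x,y,z,yaw):  # yaw = world heading of tool y, deg (mod 180)
    s=readout.sense(); w=s['ee_rot']; R=Ro.from_quat([w[1],w[2],w[3],w[0]]).as_matrix()
    sh=R.T@(np.array([x,y,z])-s['eef_pos'])
    cur=np.degrees(np.arctan2(R[1,1],R[0,1])); tw=(cur-yaw+90)%180-90
    print('t',s['time_s'],'pos',np.round(s['eef_pos'],1),'yaw',round(cur,1),'q6',round(s['joints'][5],2),'F',np.round(s['force'],1),'g',round(s['grip_width'],3))
    print('shift cm',np.round(sh/10,2),'twist',round(tw,1), 'tilt',np.round(R[:,2],3))
E
python3 -c "
from h import *
goto(512.5,309,190,22.6)"
```

```text
t 0.7 pos [151.1 502.8 231.3] yaw 73.3 q6 -0.22 F [-0.2 -0.4  0.2] g 1.0
shift cm [-40.19  -8.16   4.13] twist 50.7 tilt [-0. -0. -1.]
```

Emit:
{"op": "step_arm", "data": {
  "plan": "-40.2 -8.2 4.1 50.7 100;-40.2 -8.2 4.1 50.7 100;-40.2 -8.2 4.1 50.7 100;-40.2 -8.2 4.1 50.7 100;-40.2 -8.2 4.1 50.7 100;-40.2 -8.2 4.1 50.7 100;-40.2 -8.2 4.1 50.7 100;-40.2 -8.2 4.1 50.7 100;-40.2 -8.2 4.1 50.7 100;-40.2 -8.2 4.1 50.7 100"
}}

```text
time_s: 1.7
eef_pos: [513.4, 307.5, 189.6]
ee_rot: [-0.0, 0.556, 0.831, -0.0]
force: [0.4, 1.0, 0.3]
grip_width: 1.003
```

Emit:
{"op": "step_arm", "data": {
  "plan": "0 0 0 0 100;0 0 0 0 100;0 0 0 0 100"
}}

```text
time_s: 2.0
eef_pos: [511.5, 309.6, 190.8]
ee_rot: [0.0, 0.554, 0.832, 0.0]
force: [-0.2, 1.2, 0.2]
grip_width: 0.999
```

```bash
python3 - <<'E'
from h import *
goto(512.5,309,71,22.6)
p,d=cams.capture('wrist'); cv2.imwrite('pics/w1.png',p[...,::-1])
P=cloud('wrist',d); Z=P[...,2]
m=(d>0)&(Z>84)&(Z<100)&(np.hypot(P[...,0]-512,P[...,1]-309)<35); q=P[m]
print(m.sum(),q.mean(0) if m.any() else 0); 
if m.any():
    print(cv2.minAreaRect(q[:,:2].astype(np.float32)))
    c,V=np.linalg.eigh(np.cov(q[:,:2].T)); print(c,V[:,1])
E
```

```text
t 2.0 pos [511.5 309.6 190.8] yaw 22.7 q6 -0.05 F [-0.2  1.2  0.2] g 0.999
shift cm [-0.1   0.06 11.98] twist 0.1 tilt [ 0.  0. -1.]
1529 [510.04998025 312.4180203   94.42303271]
((510.58233642578125, 311.06561279296875), (12.835407257080078, 41.77693176269531), 22.904003143310547)
[ 13.87801492 153.70839022] [-0.38500549  0.92291428]
```

View pics/w1.png

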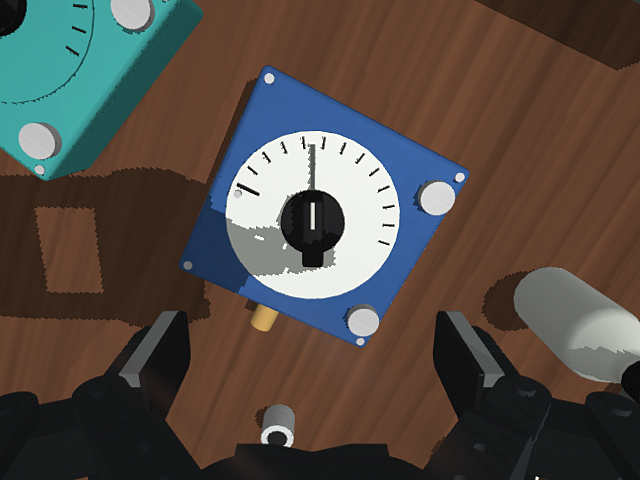

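The wrist view shows the pointer (312,150) at about 64° from the long line (247,190), and the bar is aligned with the jaws' plane. Descending.

Emit:
{"op": "step_arm", "data": {
  "plan": "0.1 0 4 0 100;0.1 0 8 0 100;0.1 0 10 0 100;0.1 0 12 0 100;0.1 0 12 0 100;0.1 0 12 0 100;0.1 0 12 0 100"
}}

```text
time_s: 2.75
eef_pos: [512.6, 310.0, 71.8]
ee_rot: [0.001, 0.555, 0.832, 0.001]
force: [0.6, 0.4, 0.1]
grip_width: 0.999
```

Emit:
{"op": "step_arm", "data": {
  "plan": "0 0 0 0 10;0 0 0 0 0;0 0 0 0 0;0 0 0 0 0;0 0 0 0 0;0 0 0 0 0;0 0 0 0 0;0 0 0 0 0;0 0 0 0 0;0 0 0 0 0",
  "grip_force": 25
}}

```text
time_s: 3.75
eef_pos: [512.3, 309.6, 70.9]
ee_rot: [0.0, 0.555, 0.832, 0.0]
force: [-0.9, -0.7, 5.2]
grip_width: 0.149
```

Emit:
{"op": "step_arm", "data": {
  "plan": "0 0 -0.1 -8 0;0 0 -0.1 -16 0;0 0 -0.1 -24 0;0 0 -0.1 -32 0;0 0 -0.1 -40 0;0 0 -0.1 -48 0;0 0 -0.1 -56 0;0 0 -0.1 -62 0;0 0 -0.1 -65 0;0 0 -0.1 -66 0"
}}

```text
time_s: 4.75
eef_pos: [513.0, 310.6, 71.1]
ee_rot: [0.001, 0.012, 1.0, 0.001]
force: [6.9, 7.1, -6.9]
grip_width: 0.142
```

Emit:
{"op": "step_arm", "data": {
  "plan": "0 0 0 0 0;0 0 0 0 0;0 0 0 0 0"
}}

```text
time_s: 5.05
eef_pos: [512.9, 310.7, 71.1]
ee_rot: [0.001, 0.013, 1.0, 0.002]
force: [6.8, 7.0, -6.5]
grip_width: 0.148
```

```bash
python3 - <<'E'
from h import *
goto(511,310.5,72,86.2); print(readout.sense()['wrist_torque'])
E
```

```text
t 5.05 pos [512.9 310.7  71.1] yaw 88.5 q6 -1.2 F [ 6.8  7.  -6.5] g 0.148
shift cm [ 0.19 -0.02 -0.09] twist 2.3 tilt [ 0.002  0.003 -1.   ]
[ 1.20480408 -0.9379863  -0.76097262]
```

The wrist torque rose to about 0.76 N m at 88.5°, so the knob is on its stop. Releasing.

Emit:
{"op": "step_arm", "data": {
  "plan": "0 0 0 0 100;0 0 0 0 100;0 0 0 0 100;0 0 0 0 100;0 0 0 0 100;0 0 0 0 100;0 0 -4 0 100;0 0 -8 0 100;0 0 -12 0 100;0 0 -12 0 100"
}}

```text
time_s: 6.05
eef_pos: [514.0, 310.3, 197.2]
ee_rot: [0.005, 0.012, 1.0, 0.002]
force: [1.0, 0.6, 0.1]
grip_width: 1.004
```

```bash
python3 - <<'E'
from h import *
p,d=cams.capture('wrist')
P=cloud('wrist',d); Z=P[...,2]
m=(d>0)&(Z>84)&(Z<100)&(np.hypot(P[...,0]-512,P[...,1]-309)<35); q=P[m]
c,V=np.linalg.eigh(np.cov(q[:,:2].T)); print('bar',np.degrees(np.arctan2(V[1,1],V[0,1]))%180)
m=(d>0)&(Z>54)&(Z<64)&(np.hypot(P[...,0]-514,P[...,1]-309)<110)
print(cv2.minAreaRect(P[m][:,:2].astype(np.float32)))
# tongs from both grips, using top data
g=np.array([(469.0,-283.2),(447,-228.2)]); pv=np.array([374,-287.5]); tips=np.array([(529.3,-188.3),(556,-255.7)])
mid=g.mean(0); a=mid-pv; b=tips.mean(0)-pv; n=g[1]-g[0]
print(mid,np.degrees(np.arctan2(*a[::-1])),np.degrees(np.arctan2(*b[::-1])),np.degrees(np.arctan2(*n[::-1]))-90,np.linalg.norm(a),np.linalg.norm(b),np.linalg.norm(n))
goto(457,-256,180,110)
E
```

```text
bar 176.4993150373739
((513.314453125, 309.715576171875), (148.7266387939453, 148.9908447265625), 86.3908920288086)
[ 458.  -255.7] 20.73523393799697 21.225089545705675 21.801409486351815 89.81781560470061 180.9228357615478 59.23681287847955
t 6.1 pos [513.  309.9 193.9] yaw 88.6 q6 -1.2 F [-0.5  0.2 -0.8] g 0.999
shift cm [  4.21 -56.72   1.26] twist -21.4 tilt [ 0.005  0.002 -1.   ]
```

The bar is at 176.5° and the gauge's -x direction at 176.4°, so the knob is at zero. Moving over the tongs, with a half turn added to the twist to keep joint 6 well inside its range.

Emit:
{"op": "step_arm", "data": {
  "plan": "4.2 -56.7 1.3 157.4 100;4.2 -56.7 1.3 157.4 100;4.2 -56.7 1.3 157.4 100;4.2 -56.7 1.3 157.4 100;4.2 -56.7 1.3 157.4 100;4.2 -56.7 1.3 157.4 100;4.2 -56.7 1.3 157.4 100;4.2 -56.7 1.3 157.4 100;4.2 -56.7 1.3 157.4 100;4.2 -56.7 1.3 157.4 100"
}}

```text
time_s: 7.1
eef_pos: [461.7, -189.6, 178.7]
ee_rot: [-0.001, 0.693, 0.721, -0.0]
force: [1.3, 0.7, -0.4]
grip_width: 1.002
```

```bash
python3 -c "
from h import *
goto(460,-255,180,111.2)"
```

```text
t 7.1 pos [ 461.7 -189.6  178.7] yaw 2.3 q6 -0.66 F [ 1.3  0.7 -0.4] g 1.002
shift cm [-6.53 -0.43 -0.13] twist 71.1 tilt [-0.001  0.001 -1.   ]
```

Emit:
{"op": "step_arm", "data": {
  "plan": "-6.5 -0.4 0 71 100;-6.5 -0.4 0 71 100;-6.5 -0.4 0 71 100;-6.5 -0.4 0 71 100;-6.5 -0.4 0 71 100;-6.5 -0.4 0 71 100;-6.5 -0.4 0 71 100;-6.5 -0.4 0 71 100;-6.5 -0.4 0 71 100;-6.5 -0.4 0 71 100"
}}

```text
time_s: 8.1
eef_pos: [461.4, -252.7, 178.7]
ee_rot: [-0.001, 0.982, 0.188, -0.001]
force: [-0.0, 0.6, -0.2]
grip_width: 0.997
```

Emit:
{"op": "step_arm", "data": {
  "plan": "0 0 0 0 100;0 0 0 0 100;0 0 0 0 100"
}}

```text
time_s: 8.4
eef_pos: [461.7, -252.9, 179.7]
ee_rot: [-0.0, 0.982, 0.188, -0.0]
force: [0.2, 0.2, 0.5]
grip_width: 1.003
```

```bash
python3 - <<'E'
from h import *
p,d=cams.capture('wrist'); P=cloud('wrist',d); Z=P[...,2]
np.savez('w2.npz',p=p,d=d,P=P)
cv2.imwrite('pics/w2.png',p[...,::-1])
near=(d>0)&(np.hypot(P[...,0]-460,P[...,1]+255)<150)
g=near&(Z>30)&(Z<38)
n,l,st,_=cv2.connectedComponentsWithStats(g.astype(np.uint8))
for i in range(1,n):
    if st[i,4]>60: print('grip',st[i],np.round(P[l==i].mean(0),1),cv2.minAreaRect(P[l==i][:,:2].astype(np.float32)))
g=near&(Z>18)&(Z<29)
n,l,st,_=cv2.connectedComponentsWithStats(g.astype(np.uint8))
for i in range(1,n):
    if st[i,4]>60: print('arm',st[i],np.round(P[l==i].mean(0),1),cv2.minAreaRect(P[l==i][:,:2].astype(np.float32)))
goto(460,-255,180,111.2)
E
```

```text
grip [262 185  17  70 560] [ 446.9 -228.7   33.3] ((445.79962158203125, -228.0260467529297), (50.264312744140625, 8.201784133911133), 24.923377990722656)
grip [348 185  17  70 560] [ 468.4 -283.1   33.3] ((468.0464172363281, -284.3726501464844), (50.45276641845703, 8.08883285522461), 19.237239837646484)
arm [ 253   61  122  281 3431] [ 461.1 -254.7   22.9] ((457.8880615234375, -255.69187927246094), (210.2613983154297, 79.9451904296875), 21.667421340942383)
t 8.45 pos [ 461.8 -253.   179.7] yaw -68.3 q6 0.47 F [-0.3  0.2 -0.4] g 0.999
shift cm [-0.24  0.12 -0.03] twist 0.5 tilt [-0.  0. -1.]
```

View pics/w2.png

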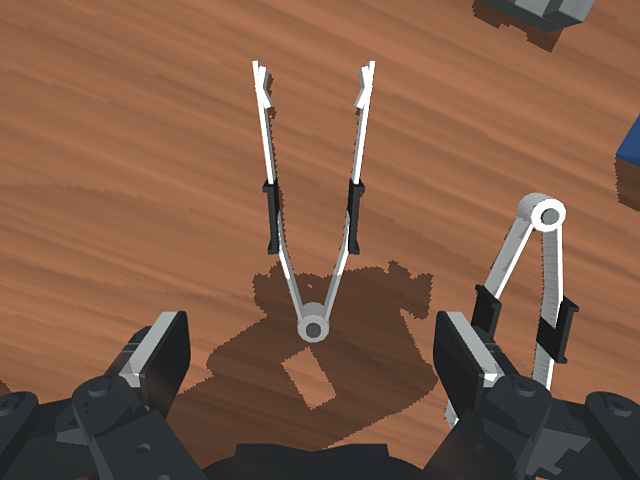

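The wrist view shows the meant tongs centred, with grips at (270,217) and (356,217), and the pivot at (313,322). The other tongs, at right (530,300), are clear of the fingers. Descending.

Emit:
{"op": "step_arm", "data": {
  "plan": "-0.5 0.1 5 0 100;-0.5 0.1 9 0 100;-0.5 0.1 12 0 100;-0.5 0.1 14 0 100;-0.5 0.1 16 0 100;-0.5 0.1 17 0 100;-0.5 0.1 17.7 0 100;-0.5 0.1 17.7 0 100;-0.5 0.1 17.7 0 100"
}}

```text
time_s: 9.35
eef_pos: [457.9, -256.1, 3.5]
ee_rot: [0.0, 0.982, 0.188, 0.0]
force: [-0.2, -0.3, -0.7]
grip_width: 0.998
```

Emit:
{"op": "step_arm", "data": {
  "plan": "0 0 0 0 80;0 0 0 0 70;0 0 0 0 68;0 0 0 0 68;0 0 0 0 68;0 0 0 0 68;0 0 0 0 68",
  "grip_force": 30
}}

```text
time_s: 10.05
eef_pos: [458.3, -256.3, 4.1]
ee_rot: [0.001, 0.982, 0.188, 0.001]
force: [0.8, 1.1, 5.9]
grip_width: 0.682
```

Emit:
{"op": "step_arm", "data": {
  "plan": "0 0 -1 0 68;0 0 -2 0 68;0 0 -4 0 68;0 0 -7 0 68;0 0 -10 0 68;0 0 -12 0 68;0 0 -12 0 68;0 0 -12 0 68;0 0 -12 0 68"
}}

```text
time_s: 10.95
eef_pos: [457.0, -255.3, 121.8]
ee_rot: [-0.001, 0.982, 0.188, -0.001]
force: [-0.2, 0.1, -1.7]
grip_width: 0.68
```

```bash
cat > t.py <<'E'
from h import *
def tongs():
    s=readout.sense(); w=s['ee_rot']; R=Ro.from_quat([w[1],w[2],w[3],w[0]]).as_matrix()
    p,d=cams.capture('wrist'); P=cloud('wrist',d); L=(P-s['eef_pos'])@R  # tool frame
    m=(d>0)&(L[...,0]>-130)&(L[...,0]<150)&(abs(L[...,1])<60)&(L[...,2]>-30)&(L[...,2]<30)
    return p,d,P,L,m,s
E
python3 - <<'E'
from t import *
p,d,P,L,m,s=tongs(); cv2.imwrite('pics/w3.png',p[...,::-1]); print(m.sum())
for a,b in [(-130,-80),(-80,-40),(-30,30),(40,70),(70,90),(90,125)]:
  for sg in (-1,1):
    k=m&(L[...,0]>a)&(L[...,0]<b)&(L[...,1]*sg>0); 
    if k.sum()>5: print(a,b,sg,k.sum(),np.round(L[k].mean(0),1),'min',np.round(L[k].min(0),1),'max',np.round(L[k].max(0),1))
print(s['eef_pos'],s['grip_width'],s['force'])
E
```

```text
32025
-80 -40 -1 581 [-47.4 -17.6  -6.4] min [-65.4 -22.2 -19.2] max [-40.  -13.5   4.3]
-80 -40 1 600 [-47.3  17.1  -6.4] min [-64.7  13.  -19.1] max [-40.   22.1   4.3]
-30 30 -1 7038 [  3.  -27.1 -20.3] min [-30.  -43.2 -30. ] max [ 30.  -21.1   4.8]
-30 30 1 7161 [  2.9  26.9 -20.3] min [-30.   20.5 -30. ] max [30.  42.7  5. ]
40 70 -1 2467 [ 55.5 -28.9 -12.5] min [ 40.  -32.3 -20.4] max [ 70.  -26.9   4.6]
40 70 1 2488 [ 55.6  29.  -12.4] min [ 40.1  26.9 -20.4] max [70.  32.7  4.5]
70 90 -1 2496 [ 80.6 -29.3 -14.5] min [ 70.  -34.1 -21.7] max [ 90.  -24.5   5.1]
70 90 1 2529 [ 80.6  29.4 -14.4] min [ 70.   24.7 -21.5] max [90.  34.4  5.6]
90 125 -1 1990 [ 96.1 -29.6 -14.3] min [ 90.  -34.8 -21.8] max [102.  -26.2   5.3]
90 125 1 2008 [ 96.2  29.9 -14.2] min [ 90.   26.4 -21.4] max [101.9  35.1   5.5]
[ 457.01000628 -255.32754538  121.79556621] 0.6803442090867248 [-0.15629868  0.06161061 -1.70631695]
```

View pics/w3.png

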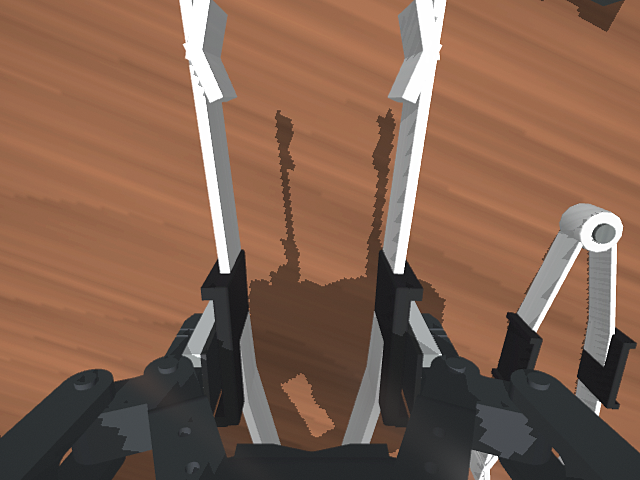

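The tongs are held squarely and symmetric in the jaws. The V of each tip shows near (190,48) and (435,48). Next I'll find the V's valley along tool x and get the bush position again.

```bash
python3 - <<'E'
from t import *
p,d,P,L,m,s=tongs()
for sg in (-1,1):
  print([ (x,round(float(np.percentile(abs(L[k][:,1]),2)),1)) for x in range(66,104,3) for k in [m&(L[...,1]*sg>0)&(abs(L[...,0]-x)<1.5)&(L[...,2]>-18)&(L[...,2]<0)] if k.sum()>3])
# plan: tongs yaw 20 deg -> tool-y yaw -70 ; valley at X ahead
X=86
a=np.radians(20); b=np.array([564.8,101.3])-X*np.array([np.cos(a),np.sin(a)]); print(b)
goto(b[0],b[1],122,-70)
E
```

```text
[(66, 28.7), (69, 28.9), (72, 29.2), (75, 27.2), (78, 24.5), (81, 25.5), (84, 26.6), (87, 27.8), (90, 28.8), (93, 28.1), (96, 27.3), (99, 26.6), (102, 26.3)]
[(66, 29.0), (69, 29.2), (72, 29.4), (75, 27.0), (78, 24.8), (81, 25.8), (84, 27.0), (87, 28.3), (90, 29.2), (93, 28.4), (96, 27.7), (99, 27.0), (102, 26.7)]
[483.98643461  71.88626767]
t 11.05 pos [ 457.1 -255.4  121.8] yaw -68.4 q6 0.46 F [ 0.5  0.2 -1.7] g 0.681
shift cm [ 14.56 -29.43   0.03] twist 1.6 tilt [-0.002  0.001 -1.   ]
```

Emit:
{"op": "step_arm", "data": {
  "plan": "3 -4 0 1.6 68;5 -8 0 1.6 68;7 -12 0 1.6 68;9 -16 0 1.6 68;11 -20 0 1.6 68;12.5 -24 0 1.6 68;14.1 -27 0 1.6 68;14.1 -29 0 1.6 68;14.1 -29.5 0 1.6 68;14.1 -29.5 0 1.6 68"
}}

```text
time_s: 12.05
eef_pos: [479.5, 70.6, 122.5]
ee_rot: [-0.0, 0.985, 0.174, -0.0]
force: [-0.3, 0.4, -1.1]
grip_width: 0.683
```

Emit:
{"op": "step_arm", "data": {
  "plan": "0 0 0 0 68;0 0 0 0 68;0 0 0 0 68"
}}

```text
time_s: 12.35
eef_pos: [480.0, 69.7, 122.8]
ee_rot: [0.0, 0.985, 0.173, -0.0]
force: [-0.4, 0.8, -2.3]
grip_width: 0.684
```

```bash
python3 - <<'E'
from t import *
p,d,P,L,m,s=tongs(); Z=P[...,2]; cv2.imwrite('pics/w4.png',p[...,::-1])
k=(d>0)&(Z>20)&(Z<34)&(np.hypot(P[...,0]-565,P[...,1]-101)<30)
print('bush wrist',k.sum(),cv2.minEnclosingCircle(P[k][:,:2].astype(np.float32)),cv2.minEnclosingCircle(L[k][:,:2].astype(np.float32)),np.median(Z[k]))
print('tongs lower z', np.percentile(P[m][:,2],1), 'valley y', [np.percentile(abs(L[q][:,1]),2) for sg in (-1,1) for q in [m&(L[...,1]*sg>0)&(abs(L[...,0]-90)<1.5)&(L[...,2]>-18)&(L[...,2]<0)]])
pt,dt=cams.capture('top'); Q=cloud('top',dt); j=(dt>0)&(Q[...,2]>22)&(Q[...,2]<40)&(np.hypot(Q[...,0]-565,Q[...,1]-101)<30)
print('top',j.sum(),cv2.minEnclosingCircle(Q[j][:,:2].astype(np.float32)) if j.sum()>5 else 0)
goto(480.2,70.5,122,-70)
E
```

```text
bush wrist 2609 ((563.8201293945312, 101.28606414794922), 14.92940616607666) ((89.55809020996094, -1.102308750152588), 14.92939281463623) 27.68521560480249
tongs lower z 119.49211976914196 valley y [np.float64(28.966191616140602), np.float64(28.844588596905325)]
top 14 ((575.9312744140625, 99.69931030273438), 8.497364044189453)
t 12.45 pos [479.9  69.9 122.9] yaw -70.0 q6 1.12 F [-0.  -0.  -0.7] g 0.682
shift cm [ 0.04 -0.04  0.09] twist -0.0 tilt [ 0. -0. -1.]
```

View pics/w4.png

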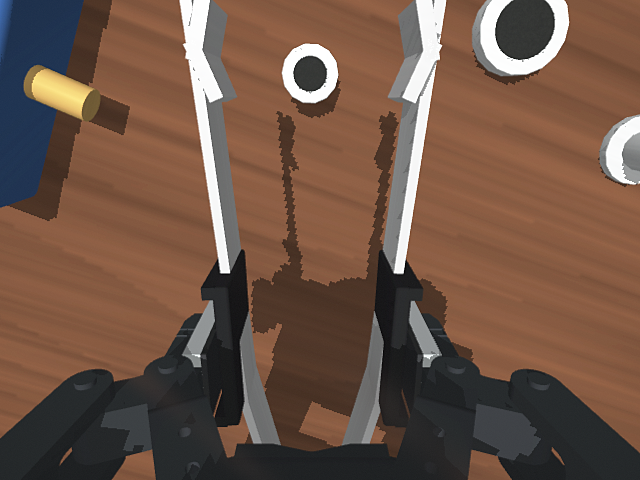

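The wrist view shows the plain bush at (310,73) between the tips, with the ring (525,30) and flanged bush (625,150) clear to the right. The bush is at tool (89.6, -1.1) and the V's valley at (90, 0). Descending, then squeezing.

Emit:
{"op": "step_arm", "data": {
  "plan": "-0.1 -0.1 2 0 68;-0.1 -0.1 4 0 68;-0.1 -0.1 6 0 68;-0.1 -0.1 8 0 68;-0.1 -0.1 9.5 0 68;-0.1 -0.1 10.5 0 68;-0.1 -0.1 11.2 0 68;-0.1 -0.1 11.6 0 68;-0.1 -0.1 11.6 0 68;-0.1 -0.1 11.6 0 68"
}}

```text
time_s: 13.45
eef_pos: [478.9, 71.0, 7.3]
ee_rot: [0.0, 0.985, 0.174, 0.0]
force: [0.6, -0.5, -0.7]
grip_width: 0.68
```

Emit:
{"op": "step_arm", "data": {
  "plan": "0 0 0 0 62;0 0 0 0 58;0 0 0 0 54;0 0 0 0 51;0 0 0 0 48;0 0 0 0 45;0 0 0 0 42;0 0 0 0 40;0 0 0 0 40;0 0 0 0 40",
  "grip_force": 30
}}

```text
time_s: 14.45
eef_pos: [478.7, 71.0, 7.2]
ee_rot: [0.0, 0.985, 0.174, 0.0]
force: [-1.3, 0.7, 6.3]
grip_width: 0.519
```

```bash
python3 -c "
from h import *
goto(480,70,6.5,-70)"
```

```text
t 14.45 pos [478.7  71.    7.2] yaw -70.0 q6 1.13 F [-1.3  0.7  6.3] g 0.519
shift cm [0.09 0.14 0.07] twist 0.0 tilt [ 0. -0. -1.]
```

Stopped at 44 mm wide, as expected on the bush. Lifting.

Emit:
{"op": "step_arm", "data": {
  "plan": "0 0 0 0 30;0 0 0 0 30;0 0 -0.5 0 30;0 0 -1 0 30;0 0 -2 0 30;0 0 -3 0 30;0 0 -4 0 30;0 0 -5 0 30;0 0 -5 0 30;0 0 -5 0 30",
  "grip_force": 35
}}

```text
time_s: 15.45
eef_pos: [478.5, 71.0, 57.0]
ee_rot: [0.0, 0.985, 0.174, 0.0]
force: [0.3, 0.5, -2.5]
grip_width: 0.51
```

Emit:
{"op": "step_arm", "data": {
  "plan": "0 0 -1.5 0 30;0 0 -3 0 30;0 0 -4.5 0 30;0 0 -6 0 30;0 0 -7.5 0 30;0 0 -9 0 30;0 0 -10 0 30;0 0 -10 0 30;0 0 -10 0 30;0 0 -10 0 30"
}}

```text
time_s: 16.45
eef_pos: [478.1, 71.1, 156.0]
ee_rot: [-0.0, 0.985, 0.174, -0.001]
force: [-0.3, -0.5, -2.9]
grip_width: 0.515
```

```bash
python3 - <<'E'
from t import *
p,d,P,L,m,s=tongs(); Z=P[...,2]; cv2.imwrite('pics/w5.png',p[...,::-1])
k=(d>0)&(abs(L[...,1])<14)&(L[...,0]>70)&(L[...,0]<110)&(L[...,2]<0)&(L[...,2]>-40)
print('bush',k.sum(),cv2.minEnclosingCircle(L[k][:,:2].astype(np.float32)),Z[k].max())
ps,ds=cams.capture('side'); S=cloud('side',ds); a=ps.copy(); u,v=map(int,proj('side',(564,101,160))); print(u,v)
b=cv2.resize(ps[max(0,v-80):v+100,u-120:u+120],(720,540),interpolation=2); cv2.imwrite('pics/s5.png',b[...,::-1])
pt,dt=cams.capture('top'); Q=cloud('top',dt); 
for n,c in [('ring',(627,0)),('fl',(594,-101))]:
    j=(dt>0)&(Q[...,2]>8)&(Q[...,2]<45)&(np.hypot(Q[...,0]-c[0],Q[...,1]-c[1])<32); print(n,j.sum(),Q[j][:,:2].mean(0))
j=(dt>0)&(Q[...,2]>84)&(Q[...,2]<102)&(np.hypot(Q[...,0]-512,Q[...,1]-309)<35); c,V=np.linalg.eigh(np.cov(Q[j][:,:2].T)); print('bar',np.degrees(np.arctan2(V[1,1],V[0,1]))%180)
goto(480,70,157,-70)
E
```

```text
bush 9891 ((89.09922790527344, -0.013343891128897667), 18.823097229003906) 179.02571097533774
314 188
ring 373 [6.26808417e+02 3.13977953e-01]
fl 199 [ 591.79320588 -100.40879596]
bar 176.67332208147582
t 16.6 pos [478.3  71.  156.3] yaw -70.0 q6 1.13 F [-0.4 -0.1 -1. ] g 0.513
shift cm [ 0.12  0.16 -0.07] twist 0.0 tilt [-0.001  0.    -1.   ]
```

View pics/s5.png

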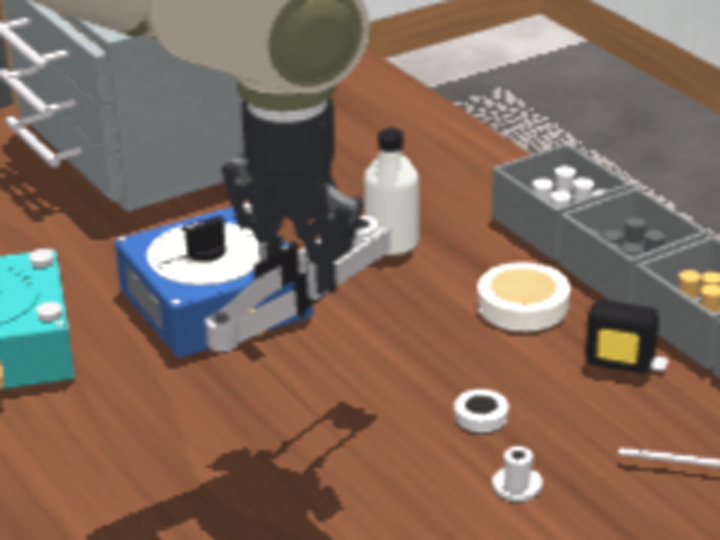

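View pics/w5.png

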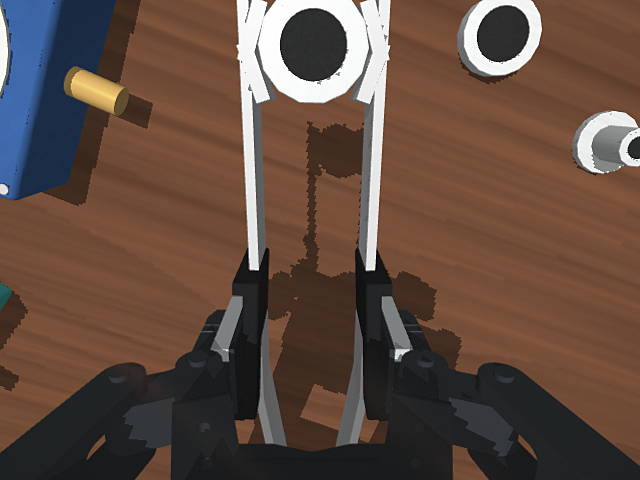

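The wrist view shows the bush (313,45) seated in both V pads. The side view shows the tongs held level, well off the bench, with the ring and flanged bush in their places. Settling, then handing in.

Emit:
{"op": "step_arm", "data": {
  "plan": "0 0 0 0 30;0 0 0 0 30;0 0 0 0 30;0 0 0 0 30;0 0 0 0 30"
}}

```text
time_s: 17.1
eef_pos: [478.5, 71.0, 156.9]
ee_rot: [0.0, 0.985, 0.174, 0.0]
force: [-0.5, -1.4, -1.2]
grip_width: 0.51
```

```bash
python3 -c "
from h import *
goto(480,70,157,-70); print(workorder.finish_job())"
```

```text
t 17.1 pos [478.5  71.  156.9] yaw -70.0 q6 1.13 F [-0.5 -1.4 -1.2] g 0.51
shift cm [ 0.1   0.15 -0.01] twist 0.0 tilt [ 0. -0. -1.]
the job is handed in; nothing more can be done
None
```

I turned the reset knob back to its zero stop, then picked up the nearest tongs and lifted the plain bush with them. I handed the job in at 17.1 s with the bush still held up in the tongs; `finish_job()` gives no verdict.

My last checks showed:
- **Knob:** the bar is at 176.7°, against 176.4° for the gauge axis, so it is within about 0.01 rad of zero.
- **Bush:** it sits in the tip pads about 1 mm from the tip point, with its underside about 150 mm above the bench. Grip opening was 51% (about 43 mm).
- **Other parts:** a top-view check put the ring at (627, 0), where it started. The flanged bush measured (592, -100), within about 2 mm of its start and inside measurement error.

No check failed or disagreed. I did not measure the distance from `bench_middle`, because its position isn't given. I lifted the bush straight up from where it stood, which the task says is within 200 mm of it.

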